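Turn the locking spice carousel to its next station

TASK

Bring the little carousel with the honey round to its next station: pull its black lock knob straight up, turn the carousel counter-clockwise (seen from above) and let the spring pin drop fully home in the very next hole, the first one in the brass segment, without going past it, then let go of it. Where that hole lies has to be felt: let the pin ride lightly on the ring and turn gently, never force the carousel against the pin. Do not upset the things on the carousel and leave everything else alone.

Things in the scene. Friction and masses are not known exactly. Their poses are not given: they have to be found in the camera images.
- knob (a point): Middle of the black lock knob, an upright plastic cylinder 22 mm in diameter, 34 mm tall, with a thin brass band; 73 mm above the worktop when the pin is home. It stands 95 mm from the carousel's axis, rises with the pin and travels with the carousel. x axis: from the carousel's axis outwards; y: counter-clockwise along the rim; z up. A 20 N squeeze holds it well; it may also be pushed sideways.
- bush (a point): Centre of the top of the steel bush (18 mm diameter) under the knob, on the carousel's rim, 50 mm above the worktop: fingers at the knob must stay above it. It travels with the carousel but does not rise.
- axis (a point): The carousel's vertical axis at the top of its pale wooden round platform (diameter 162 mm, top 36 mm above the worktop). The platform turns on a dark steel base (diameter 220 mm) fixed to the worktop. The x axis points to the pin's starting hole, z up.
- start_hole (a point): Mouth of the starting hole, 95 mm from the axis, in the top of the ring on the base (ring 10 mm thick, its top 22 mm above the worktop). The ring's aluminium part with this hole runs smooth and flush into an adjustable brass segment, counter-clockwise, that has the next hole at the same 95 mm.
- carousel (a joint): Turn of the carousel, rad, 0 at the start, growing counter-clockwise seen from above. With the pin riding on the ring, 1 to 4 N at the knob turn it (6 N at a jerky start); it stays where it is left. The next hole lies anywhere from 0.72 to 1.03 rad (the brass segment is set anew each time, and is not measured); a further, wrong hole lies 0.63 rad beyond it.
- lock_pin (a joint): Draw of the spring pin, m: 0 fully home in a hole, about 0.0095 riding on top of the ring, clear of it from 0.010, 0.016 fully drawn. A spring of 4 N (home) to 7 N (drawn) pushes it down, so once it is let go it drops by itself where there is a hole.
- pin_tip: The round-ended steel pin, 8 mm in diameter, on the knob's centre line; the holes are 10 mm wide. It bends if pressed or knocked against a hole's side or the ring with more than 30 N: move the knob at 25 mm/s or so and stop when clearly more than the riding force (about 6 N) is felt and the knob has dropped. Its origin lies on the pin's line 73 mm below the middle of the knob.
- honey_jar: Glass honey jar with red lid, 56 mm diameter, 75 mm tall, standing loose on the carousel; origin at the centre of its underside.
- mustard_tin: Green-white tin, 58 mm diameter, 72 mm tall, standing loose on the carousel; origin at the centre of its underside.
- sugar_bowl: Small black bowl with sugar cubes, 68 mm diameter, 31 mm tall, standing loose on the carousel; origin at the centre of its underside.
- pepper_mill: Brown wooden pepper mill, 55 mm diameter, 168 mm tall, loose on the worktop, bystander; origin at the centre of its underside.
- salt_shaker: Glass salt shaker with grey cap, 44 mm diameter, 90 mm tall, loose on the worktop, bystander; origin at the centre of its underside.
- teaspoon: Steel teaspoon, 134 mm long, loose on the worktop, bystander; origin at the middle of its underside.
There are look-alikes about, which are no part of the job. What is shaped like the mustard_tin but turquoise is not meant.

How it is judged:
By the outcome, as a careful person would: the job done as asked, in the order asked, and still so for the second after the job is handed in, with the robot touching nothing.
It also fails if it takes over 48 s, if anything falls off the work surface, if the arm or the gripper's body presses on something with over 40 N, if the wrist force passes 120 N, or if a joint passes its speed limit or range.

ROBOT

A 6-joint arm with a two-finger parallel gripper is mounted at the origin on a cart in front of the work surface, level with it; the furniture and walls round the work are solid. World frame = base frame: x ahead of the robot, y to its left, z up, the work surface at z = 0. Lengths are in m, angles in rad, forces in N, time in s.
With the tool pointing down it reaches from about 0.3 to 1 m from the base axis. Payload 5.1 kg.
Tool frame: the origin (TCP) lies at the very end of the fingers, on their centre line; the grasp point (between the pads) lies 19 mm behind it (manip.pinch_z is the distance from the TCP to the grasp point, in m); z points along the fingers, y is the line along which they close (so a half turn about z gives the same grasp; the last joint's range is limited). The gripper opens to 95 mm and grips with 3 to 60 N. Pads are 20 mm wide; open, the fingers measure 119 mm over their backs; the gripper's body (75 mm by 180 mm) begins 59 mm behind the grasp point.
Start: joints at [-1.288, 0.124, 1.65, -0, 1.367, -0.083], TCP at [0.232, -0.607, 0.215] pointing down, gripper open.
Joint ranges: [-2.61, 2.61], [-1.02, 2.33], [0.03, 2.71], [-1.35, 4.49], [0.32, 2.68], [-2.91, 2.91]. Speed limits (rad/s): [2.57, 2.57, 3.14, 3.14, 3.14, 3.14].

INTERFACE

Orientations are given as [roll, pitch, yaw] about the fixed x, y, z axes, in that order (R = Rz(yaw) Ry(pitch) Rx(roll)).
In Python, from workcell import read_state, imaging, manip gives the robot as it stands. The module is installed in compiled form; this text tells all that it offers.
- The arm moves only by the tool servo_tool, never from a script. Its argument "deltas" is a list that holds one entry, the list of rows, each a list of 5 numbers: the shift along the tool's x, y, z scaled (see below), then the turn about the tool's z scaled (see below), then the closure in counts, from 0 (fully open) to 255 (shut). A call has exactly 8 rows; each row shifts and turns the commanded pose from where the row before left it, along the tool's axes as they then stand; what a row does not reach is not made up. The controller multiplies each number of a shift by 2.5 cm and each number of a turn by 0.12 rad. A row lasts 1/12 s, in which the tool goes at most 41.7 mm and 7.16 degrees, less where a joint would pass 70% of its speed; a pose out of reach is approached as far as the arm can. A call with a number of a shift or a turn outside -1 to 1 is refused whole. A call with a gripper value outside its range is refused whole. The fingers move at their own pace and stop on an object; "squeeze" is the grip in N (left out, the last holds). Time passes only in rows, so rows that do not move let the fingers close, or fill a call up. It gives the time, the measured TCP pose, the force, the opening and the grip force at its end, in the units of the state.
- read_state(): the state, without advancing time (a new reading comes with each control period).
- imaging.read_camera(name): name is "scene" or "top" or "wrist"; returns a dict with "color" (384x512x3 uint8, red, green, blue), "K" (3x3 intrinsics, pixels), "dist_coeffs" ([k1, k2, p1, p2, k3] as OpenCV has them; the pictures are not rectified), "position" and "rotation" of the camera in the world; the wrist camera has in their place "tool_from_camera" (4x4, takes a point from camera to tool coordinates, whose origin is the TCP and whose axes are the flange's). Camera axes: x right, y down, z forward; pixel columns grow to the right and rows downward; lengths in m; the calibration is good to about 2 mm. A picture is of the moment at which its call begins: read the wrist's pose just before it. There is no depth.
- manip.finish_job(): hands the job in; it is judged then, once.
The state is a dict: "t": time; "q": joint angles; "qd": joint speeds; "joint_torque": joint torques, N m; "ee_pos": TCP position; "ee_rot": TCP orientation; "ft_force": force on the tool from outside, world axes, zero at the start; "ft_torque": the same for the moment, N m; "width": opening from 0.0 (shut) to 1.0 (fully open); "grip_force": force on a finger pad.
Only numpy, scipy, OpenCV 4.12 (cv2) and the standard library are available. Lean on these libraries where they do the work, as an engineer would, in place of code of your own. Each camera call takes 0.05 s, during which the arm holds its last target. There are 200 camera calls.

## Working session

There is one attempt and no reset: what is moved stays moved. The work goes in short steps, Python scripts to look and compute and a tool call to move; the robot and the scene stay as the last step left them, time stands still between calls to the robot, and variables do not carry over. Pictures are saved under pics/ and viewed, at most 10 in all, crops included, and the job is handed in when it is done.

Besides the shell and the picture viewer there is one more tool, called after "Call:" as a command line: name --argument value ..., lists and objects as JSON in quotes. servo_tool: Moves the arm, as the interface text tells. Its arguments: {"type":"object","properties":{"deltas":{"type":"array"},"squeeze":{"type":"number"}},"required":["deltas"]}

```bash
mkdir -p pics; python3 - <<'E'
from workcell import read_state, imaging, manip
import cv2, numpy as np
s=read_state(); print({k:np.round(v,3) for k,v in s.items()}, manip.pinch_z)
for n in ("scene","top"):
    c=imaging.read_camera(n); cv2.imwrite(f"pics/{n}.png",c["color"][:,:,::-1])
    print(n,c["K"],c["dist_coeffs"],c["position"],c["rotation"])
a=[cv2.imread(f"pics/{n}.png") for n in ("scene","top")]
E
```

```text
{'t': np.float64(0.0), 'q': array([-1.288,  0.124,  1.652, -0.   ,  1.368, -0.083]), 'qd': array([-0.001,  0.001,  0.   ,  0.   ,  0.   ,  0.   ]), 'joint_torque': array([-1.0000e-03, -4.1761e+01, -3.5993e+01,  7.7000e-02,  4.9000e-02,
       -0.0000e+00]), 'ee_pos': array([ 0.232, -0.606,  0.213]), 'ee_rot': array([-3.14 , -0.   ,  0.366]), 'ft_force': array([-0.191, -0.929, -0.036]), 'ft_torque': array([-0.01 , -0.003,  0.004]), 'grip_force': np.float64(0.0), 'width': np.float64(0.999)} 0.0188
scene [[400.84584602   0.         249.30179543]
 [  0.         400.84584602 196.34626405]
 [  0.           0.           1.        ]] [-0.05577332  0.          0.          0.          0.        ] [-0.27294431  0.64693416  0.53959818] [-2.11478064  0.01634924 -2.06049662]
top [[441.01206305   0.         259.73038421]
 [  0.         441.01206305 195.59145021]
 [  0.           0.           1.        ]] [-0.15537564  0.          0.          0.          0.        ] [0.25050688 0.3058754  0.92093448] [-2.93939746 -0.00581423 -1.67039101]
```

View pics/scene.png

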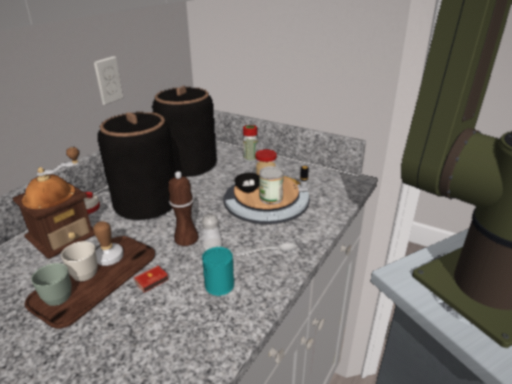

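View pics/top.png

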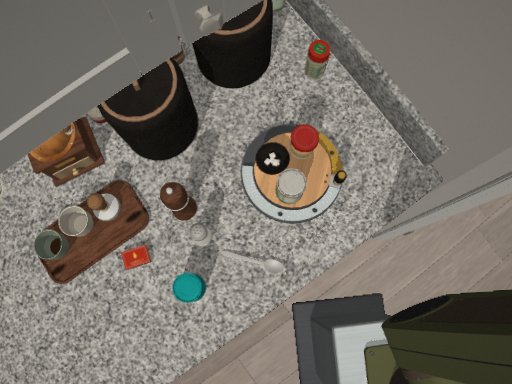

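Top view: the knob is near (341,177) and the carousel centre near (291,172). The brass segment at about (332,150) lies counter-clockwise of the knob. In the scene view the knob is at about (305,172). There is only one black knob. The turquoise tin at top (188,287) is a look-alike, and the red-lidded jar at top (317,60) is off the carousel. I'll confirm in an enlarged crop.

```bash
python3 - <<'E'
import cv2, numpy as np
t=cv2.imread("pics/top.png")[115:230,230:360]; s=cv2.imread("pics/scene.png")[140:225,215:325]
f=lambda a,k:cv2.resize(a,None,fx=k,fy=k,interpolation=cv2.INTER_CUBIC)
a=f(t,3.0);b=f(s,3.5);H=max(a.shape[0],b.shape[0])
p=lambda x:cv2.copyMakeBorder(x,0,H-x.shape[0],0,0,cv2.BORDER_CONSTANT)
cv2.imwrite("pics/crop1.png",np.hstack([p(a),p(b)])); print(a.shape,b.shape)
E
```

```text
(345, 390, 3) (298, 385, 3)
```

View pics/crop1.png

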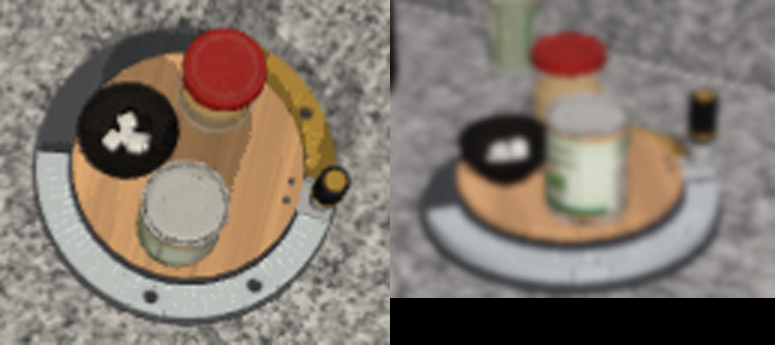

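```bash
cat > h.py <<'E'
import cv2, numpy as np
from scipy.spatial.transform import Rotation as Ro
from workcell import read_state, imaging, manip
CAM={"scene":(400.84584602,249.30179543,196.34626405,-0.05577332,[-0.27294431,0.64693416,0.53959818],[-2.11478064,0.01634924,-2.06049662]),
"top":(441.01206305,259.73038421,195.59145021,-0.15537564,[0.25050688,0.3058754,0.92093448],[-2.93939746,-0.00581423,-1.67039101])}
def ray(n,uv):
    f,cx,cy,k,p,r=CAM[n]
    K=np.array([[f,0,cx],[0,f,cy],[0,0,1]])
    u=cv2.undistortPoints(np.array([[uv]],float),K,np.array([k,0,0,0,0.]))[0,0]
    d=Ro.from_euler('xyz',r).apply([*u,1]); return np.array(p),d/np.linalg.norm(d)
def atz(n,uv,z):
    p,d=ray(n,uv); return p+d*(z-p[2])/d[2]
def tri(rays):
    A=sum(np.eye(3)-np.outer(d,d) for p,d in rays); b=sum((np.eye(3)-np.outer(d,d))@p for p,d in rays)
    x=np.linalg.solve(A,b); return x,[np.linalg.norm(np.cross(x-p,d)) for p,d in rays]
E
python3 - <<'E'
from h import *
np.set_printoptions(precision=4,suppress=True)
print("knobmid",tri([ray("top",(340,177.3)),ray("scene",(304.4,172.9))]))
print("knobtop",tri([ray("top",(341.3,175.3)),ray("scene",(304.6,167.3))]))
ax=atz("top",(292.7,170.3),.036); print("axis",ax, atz("top",(292,173.7),.02))
k=atz("top",(340,177.3),.073); kt=atz("top",(341.3,175.3),.09); print("k",k,kt)
h=atz("top",(331.7,152.7),.022); print("hole",h)
for q in (k,kt,h): d=q-ax; print(np.hypot(*d[:2]),np.arctan2(d[1],d[0]))
for uv in [(151,297),(254,285)]:
  q=atz("top",(230+uv[0]/3,115+uv[1]/3),.022);d=q-ax;print(np.hypot(*d[:2]),np.arctan2(d[1],d[0]))
for e in [(72,166),(303,166),(188,50),(188,282)]: print(atz("top",(230+e[0]/3,115+e[1]/3),.036))
E
```

```text
knobmid (array([0.4437, 0.1199, 0.073 ]), [np.float64(0.001095657027579767), np.float64(0.0010956570275798265)])
knobtop (array([0.4439, 0.1202, 0.0885]), [np.float64(0.0010921655441817942), np.float64(0.0010921655441818118)])
axis [0.4771 0.2093 0.036 ] [0.474  0.2098 0.02  ]
k [0.4443 0.1208 0.073 ] [0.4442 0.1214 0.09  ]
hole [0.5114 0.1199 0.022 ]
0.09434981811590071 -1.9262723681741627
0.09384307464445835 -1.9298475152547323
0.09564605625823853 -1.204679651934549
0.09322770859390003 2.7611606267765065
0.0930911024713316 -2.729962133889528
[0.4849 0.2892 0.036 ]
[0.4694 0.1295 0.036 ]
[0.5614 0.1994 0.036 ]
[0.3961 0.2187 0.036 ]
```

```bash
python3 - <<'E'
from h import *
np.set_printoptions(precision=3,suppress=True)
for uv in [(440,160),(375,235),(300,0),(180,384)]: print("top",uv,atz("top",uv,0),atz("top",uv,.1))
for uv in [(376,180),(362,165),(345,370)]: print("scene",uv,atz("scene",uv,0),atz("scene",uv,-.8))
for uv,z in [((175,195),.1),((200,235),.05),((188,287),.07),((274,266),0),((304,139),.111),((292,183),.108),((317,50),.09)]: print("obj",uv,atz("top",uv,z))
E
```

```text
top (440, 160) [ 0.479 -0.128  0.   ] [ 0.454 -0.081  0.1  ]
top (375, 235) [0.329 0.047 0.   ] [0.32  0.075 0.1  ]
top (300, 0) [0.913 0.136 0.   ] [0.841 0.154 0.1  ]
top (180, 384) [0.066 0.481 0.   ] [0.086 0.462 0.1  ]
scene (376, 180) [ 0.422 -0.112  0.   ] [ 1.452 -1.238 -0.8  ]
scene (362, 165) [ 0.512 -0.141  0.   ] [ 1.675 -1.31  -0.8  ]
scene (345, 370) [-0.004  0.349  0.   ] [ 0.395 -0.094 -0.8  ]
obj (175, 195) [0.435 0.445 0.1  ]
obj (200, 235) [0.36  0.409 0.05 ]
obj (188, 287) [0.26  0.437 0.07 ]
obj (274, 266) [0.287 0.267 0.   ]
obj (304, 139) [0.518 0.188 0.111]
obj (292, 183) [0.434 0.221 0.108]
obj (317, 50) [0.72  0.133 0.09 ]
```

```bash
python3 - <<'E'
from h import *
c=imaging.read_camera("wrist"); cv2.imwrite("pics/w0.png",c["color"][:,:,::-1]); print(c["K"],c["dist_coeffs"],c["tool_from_camera"])
E
```

```text
[[291.126193     0.         257.43048846]
 [  0.         291.126193   191.46548427]
 [  0.           0.           1.        ]] [0.02204942 0.         0.         0.         0.        ] [[ 1.35139503e-04 -9.63408948e-01 -2.68035784e-01  7.55369595e-02]
 [ 9.99998976e-01  5.12069414e-04 -1.33636221e-03 -7.36278864e-04]
 [ 1.42471623e-03 -2.68035329e-01  9.63408030e-01 -1.70302202e-01]
 [ 0.00000000e+00  0.00000000e+00  0.00000000e+00  1.00000000e+00]]
```

Call:
servo_tool --deltas '[[[0.42,-0.98,0,0,0],[0.42,-0.98,0,0,0],[0.42,-0.98,0,0,0],[0.42,-0.98,0,0,0],[0.42,-0.98,0,0,0],[0.42,-0.98,0,0,0],[0.42,-0.98,0,0,0],[0.42,-0.98,0,0,0]]]'

```text
t: 0.82
ee_pos: [0.2406, -0.3924, 0.2142]
ee_rot: [-3.141, 0.0, 0.366]
ft_force: [0.5, -0.5, 0.1]
width: 1.0
grip_force: 0.0
```

Call:
servo_tool --deltas '[[[0.42,-0.98,0,0,0],[0.42,-0.98,0,0,0],[0.42,-0.98,0,0,0],[0.42,-0.98,0,0,0],[0.42,-0.98,0,0,0],[0.42,-0.98,0,0,0],[0.42,-0.98,0,0,0],[0.42,-0.98,0,0,0]]]'

```text
t: 1.48
ee_pos: [0.2488, -0.1796, 0.2143]
ee_rot: [-3.141, -0.0, 0.365]
ft_force: [0.2, 0.3, 0.4]
width: 1.0
grip_force: 0.0
```

Call:
servo_tool --deltas '[[[0.645,-0.985,0,0,0],[0.645,-0.985,0,0,0],[0.645,-0.985,0,0,0],[0.645,-0.985,0,0,0],[0.645,-0.985,0,0,0],[0.645,-0.985,0,0,0],[0.645,-0.985,0,0,0],[0.645,-0.985,0,0,0]]]'

```text
t: 2.15
ee_pos: [0.299, 0.0508, 0.2146]
ee_rot: [3.141, -0.001, 0.366]
ft_force: [0.1, 0.2, 0.5]
width: 1.002
grip_force: 0.0
```

Call:
servo_tool --deltas '[[[0,0,0,-0.885,120],[0,0,0,-0.885,120],[0,0,0,-0.885,120],[0,0,0,-0.885,120],[0,0,0,-0.885,120],[0,0,0,-0.885,120],[0,0,0,-0.885,120],[0,0,0,-0.885,120]]]' --squeeze 5

```text
t: 2.82
ee_pos: [0.2989, 0.0493, 0.2143]
ee_rot: [-3.141, 0.0, 1.221]
ft_force: [0.1, -0.2, 0.4]
width: 0.545
grip_force: 0.0
```

```bash
cat >> h.py <<'E'
def wsnap(name):
    s=read_state(); c=imaging.read_camera("wrist"); cv2.imwrite(f"pics/{name}.png",c["color"][:,:,::-1])
    T=np.eye(4); T[:3,:3]=Ro.from_euler('xyz',s["ee_rot"]).as_matrix(); T[:3,3]=s["ee_pos"]
    np.savez(f"pics/{name}.npz",M=T@c["tool_from_camera"],K=c["K"],d=c["dist_coeffs"]); return s
def wray(name,uv):
    z=np.load(f"pics/{name}.npz"); u=cv2.undistortPoints(np.array([[uv]],float),z["K"],z["d"])[0,0]
    d=z["M"][:3,:3]@[*u,1]; return z["M"][:3,3],d/np.linalg.norm(d)
def wproj(name,P):
    z=np.load(f"pics/{name}.npz"); W=np.linalg.inv(z["M"]); r=cv2.Rodrigues(W[:3,:3])[0]
    return cv2.projectPoints(np.array([P],float),r,W[:3,3],z["K"],z["d"])[0][0,0]
def toolmove(s,P):
    R=Ro.from_euler('xyz',s["ee_rot"]).as_matrix(); return R.T@(np.array(P)-s["ee_pos"])/.025
E
python3 - <<'E'
from h import *
s=read_state(); print(s["ee_pos"],s["ee_rot"],s["width"],s["q"]); print(toolmove(s,[.444,.1205,.15]))
E
```

```text
[0.29892101 0.04930566 0.21434045] [-3.14124010e+00  1.02935370e-04  1.22074253e+00] 0.5450889713386176 [-1.44022595e-02 -7.69817163e-01  2.33920096e+00  1.89359413e-05
  1.57257565e+00  3.35651589e-01]
[4.66551724 4.47549026 2.57156003]
```

Call:
servo_tool --deltas '[[[0.583,0.56,0.321,0,120],[0.583,0.56,0.321,0,120],[0.583,0.56,0.321,0,120],[0.583,0.56,0.321,0,120],[0.583,0.56,0.321,0,120],[0.583,0.56,0.321,0,120],[0.583,0.56,0.321,0,120],[0.583,0.56,0.321,0,120]]]'

```text
t: 3.48
ee_pos: [0.4453, 0.1201, 0.1496]
ee_rot: [-3.141, 0.0, 1.216]
ft_force: [-0.4, 0.1, 0.4]
width: 0.528
grip_force: 0.0
```

```bash
python3 - <<'E'
from h import *
s=wsnap("w1"); print(s["ee_pos"],s["ee_rot"],s["width"],s["ft_force"]); 
for z in (.056,.073,.09): print(wproj("w1",[.444,.1205,z]))
E
```

```text
[0.44526747 0.12011309 0.14958906] [-3.14096360e+00  3.75334488e-04  1.21562432e+00] 0.5278606316357519 [-0.40504117  0.1156072   0.39115336]
[256.78408965 194.52220121]
[256.69995129 199.83484107]
[256.60439607 205.8676895 ]
```

View pics/w1.png

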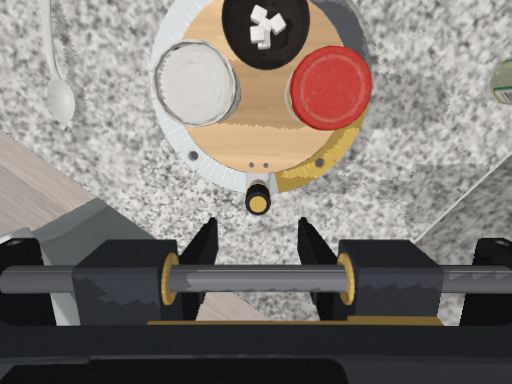

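Wrist view: the knob cap is at (258,204) and a dark spot on the brass at (319,163). The fingertips are at (213,222) and (302,222). The honey jar with the red lid, the tin and the bowl are all standing.

```bash
python3 - <<'E'
from h import *
np.set_printoptions(precision=4,suppress=True)
k,e=tri([wray("w1",(258,204)),ray("top",(341.3,175.3)),ray("scene",(304.6,167.3))]); print("cap",k,e)
p,d=wray("w1",(258,204)); q=p+d*(.09-p[2])/d[2]; print("cap@.09",q)
p,d=wray("w1",(319,163)); h=p+d*(.022-p[2])/d[2]; print("hole",h)
for ax in ([.4771,.2093],[.4755,.2095]):
  for x in (q,h): v=x[:2]-ax; print(np.hypot(*v),np.arctan2(v[1],v[0]))
E
```

```text
cap [0.4447 0.1202 0.0877] [np.float64(0.001022849052802282), np.float64(0.0007124077904375496), np.float64(0.0016304884369253234)]
cap@.09 [0.4457 0.1216 0.09  ]
hole [0.5125 0.1208 0.022 ]
0.09314346017500609 -1.9151841576488464
0.09528393341502532 -1.1906826854130017
0.09280486534587573 -1.8982275982837373
0.0960736701801176 -1.1759893614791679
```

Call:
servo_tool --deltas '[[[0.01,-0.006,0.5,0,120],[0.01,-0.006,0.5,0,120],[0.01,-0.006,0.5,0,120],[0,-0.006,0.5,0,120],[0,0,0.5,0,120],[0,0,0.5,0,120],[0,0,0.4,0,120],[0,0,0.2,0,120]]]'

```text
t: 4.2
ee_pos: [0.4425, 0.12, 0.0583]
ee_rot: [-3.139, 0.001, 1.215]
ft_force: [-0.0, -0.1, 0.4]
width: 0.531
grip_force: 0.0
```

Call:
servo_tool --deltas '[[[0,0,0.06,0,160],[0,0,0,0,175],[0,0,0,0,182],[0,0,0,0,188],[0,0,0,0,192],[0,0,0,0,196],[0,0,0,0,200],[0,0,0,0,204]]]' --squeeze 4

```text
t: 4.87
ee_pos: [0.445, 0.1205, 0.0595]
ee_rot: [3.14, -0.0, 1.215]
ft_force: [0.5, -0.3, 1.1]
width: 0.231
grip_force: 4.0
```

Call:
servo_tool --deltas '[[[0,0,0,0,255],[0,0,0,0,255],[0,0,0,0,255],[0,0,-0.11,0,255],[0,0,-0.11,0,255],[0,0,-0.11,0,255],[0,0,-0.11,0,255],[0,0,-0.11,0,255]]]' --squeeze 20

```text
t: 5.53
ee_pos: [0.4441, 0.1207, 0.0724]
ee_rot: [-3.141, -0.0, 1.215]
ft_force: [3.6, 2.9, -6.8]
width: 0.229
grip_force: 20.0
```

```bash
python3 - <<'E'
from h import *
s=read_state(); print(s["ee_pos"],s["ee_rot"],s["ft_force"],s["width"],s["q"])
E
```

```text
[0.44406408 0.12074667 0.07236835] [-3.14084379e+00 -3.74107790e-04  1.21505328e+00] [ 3.63670182  2.89815541 -6.80562026] 0.229248133443125 [ 1.48313914e-01 -1.70226313e-01  2.19040553e+00  7.65069656e-04
  1.12188859e+00  5.03724631e-01]
```

Call:
servo_tool --deltas '[[[0.0005,0.045,0,-0.1,255],[0.0012,0.091,0,-0.2,255],[0.0012,0.091,0,-0.2,255],[0.0012,0.091,0,-0.2,255],[0.0012,0.091,0,-0.2,255],[0.0012,0.091,0,-0.2,255],[0.0012,0.091,0,-0.2,255],[0.0012,0.091,0,-0.2,255]]]'

```text
t: 6.2
ee_pos: [0.4595, 0.1157, 0.0716]
ee_rot: [-3.138, 0.001, 1.397]
ft_force: [1.2, 0.7, -7.5]
width: 0.229
grip_force: 20.0
```

```bash
cat >> h.py <<'E'
def rep(ax=(.4771,.2097)):
    s=read_state(); v=s["ee_pos"][:2]-np.array(ax); R=Ro.from_euler('xyz',s["ee_rot"]).as_matrix()
    print("t %.2f r %.4f turn %.3f yawturn %.3f z %.4f Ftool"%(s["t"],np.hypot(*v),np.arctan2(v[1],v[0])+1.927,s["ee_rot"][2]-1.215,s["ee_pos"][2]),np.round(R.T@s["ft_force"],1),np.round(s["ee_pos"],4),round(s["width"]*95,1))
E
python3 -c "from h import *; rep()"
```

```text
t 6.20 r 0.0956 turn 0.171 yawturn 0.182 z 0.0716 Ftool [0.9 1.1 7.5] [0.4595 0.1157 0.0716] 21.8
```

Call:
servo_tool --deltas '[[[0.0012,0.091,0,-0.2,255],[0.0012,0.091,0,-0.2,255],[0.0012,0.091,0,-0.2,255],[0.0012,0.091,0,-0.2,255],[0.0012,0.091,0,-0.2,255],[0.0012,0.091,0,-0.2,255],[0.0012,0.091,0,-0.2,255],[0.0012,0.091,0,-0.2,255]]]'

```text
t: 6.87
ee_pos: [0.4782, 0.1136, 0.072]
ee_rot: [-3.139, 0.003, 1.59]
ft_force: [-0.3, -6.2, -6.6]
width: 0.222
grip_force: 20.0
```

Call:
servo_tool --deltas '[[[0.0006,0.045,0,-0.1,255],[0,0,0.04,0,255],[0,0,0.04,0,255],[0,0,0.04,0,255],[0,0,0,0,190],[0,0,0,0,190],[0,0,0,0,190],[0,0,0,0,190]]]'

```text
t: 7.53
ee_pos: [0.4808, 0.1152, 0.0708]
ee_rot: [3.14, -0.001, 1.6]
ft_force: [0.6, 0.3, 0.6]
width: 0.257
grip_force: 0.2
```

```bash
python3 -c "
from h import *; rep(); s=wsnap('w2')
a=cv2.imread('pics/w2.png')[100:260,170:400]; cv2.imwrite('pics/w2c.png',cv2.resize(a,None,fx=3,fy=3,interpolation=cv2.INTER_CUBIC))"
```

```text
t 7.53 r 0.0946 turn 0.396 yawturn 0.385 z 0.0708 Ftool [ 0.3  0.6 -0.6] [0.4808 0.1152 0.0708] 24.4
```

View pics/w2c.png

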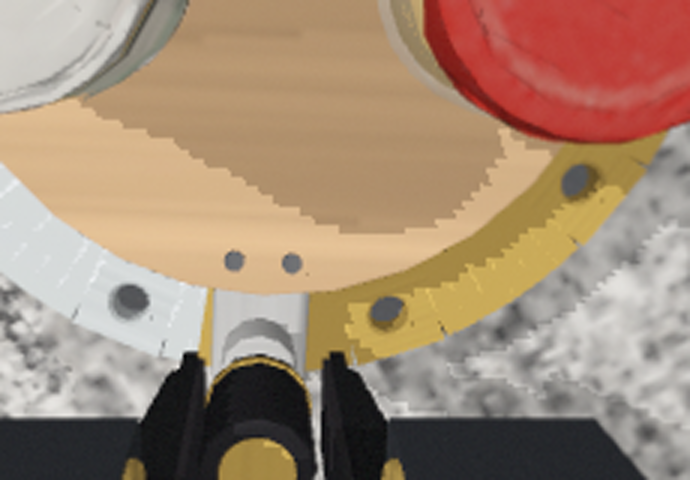

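The crop shows the start hole at (130,300), the next hole in the brass at (388,312) and the wrong hole at (578,182). The knob is between the fingers, centred near column 260. I'll measure the angles as a guide.

```bash
python3 - <<'E'
from h import *
P=[]
for u in [(130,300),(388,312),(578,182)]:
    p,d=wray("w2",(170+u[0]/3,100+u[1]/3)); P.append((p+d*(.022-p[2])/d[2])[:2])
P=np.array(P); print(P)
from scipy.optimize import least_squares
c=least_squares(lambda c:np.hypot(*(P-c).T)-.095,[.477,.21]).x; v=P-c; a=np.arctan2(v[:,1],v[:,0]); print(c,np.hypot(*v.T),a-a[0])
E
```

```text
[[0.44578109 0.12273825]
 [0.51362979 0.12141674]
 [0.5591121  0.15719145]]
[0.48091335 0.210854  ] [0.09486127 0.09523334 0.09484047] [0.         0.73007373 1.34876016]
```

Call:
servo_tool --deltas '[[[0.0005,0.04,0,-0.088,190],[0.001,0.08,0,-0.175,190],[0.001,0.08,0,-0.175,190],[0.001,0.08,0,-0.175,190],[0.001,0.08,0,-0.175,190],[0.001,0.08,0,-0.175,190],[0.001,0.08,0,-0.175,190],[0.001,0.08,0,-0.175,190]]]'

```text
t: 8.25
ee_pos: [0.4927, 0.1159, 0.0697]
ee_rot: [-3.135, 0.0, 1.759]
ft_force: [-10.8, -3.6, 8.6]
width: 0.259
grip_force: 5.5
```

```bash
python3 -c "
from h import *; rep()"
```

```text
t 8.25 r 0.0951 turn 0.521 yawturn 0.544 z 0.0697 Ftool [ -1.5 -11.4  -8.5] [0.4927 0.1159 0.0697] 24.6
```

```bash
python3 -c "
from h import *; wsnap('w3'); rep()
a=cv2.imread('pics/w3.png'); b=imaging.read_camera('scene')['color'][:,:,::-1][140:225,215:345]
b=cv2.resize(b,None,fx=2.2,fy=2.2,interpolation=cv2.INTER_CUBIC); b=cv2.copyMakeBorder(b,0,384-b.shape[0],0,0,0)
cv2.imwrite('pics/w3c.png',np.hstack([a,b])); rep()"
```

```text
t 8.30 r 0.0951 turn 0.535 yawturn 0.545 z 0.0698 Ftool [-0.1 -0.4 -1. ] [0.4941 0.1161 0.0698] 24.2
t 8.35 r 0.0951 turn 0.547 yawturn 0.543 z 0.0699 Ftool [ 1.2 -0.  -0.2] [0.4952 0.1163 0.0699] 24.2
```

View pics/w3c.png

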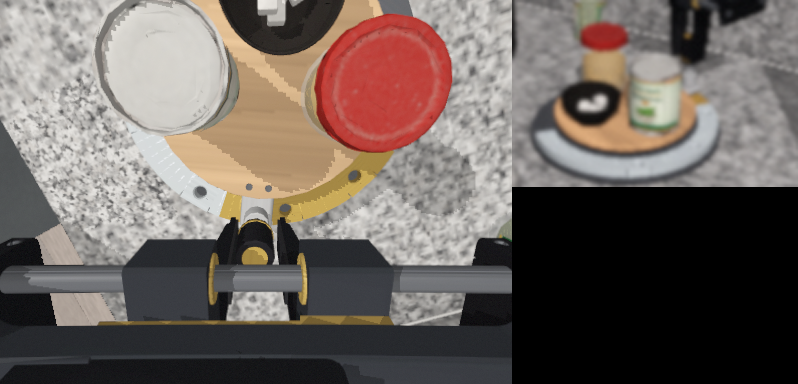

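The force was a start-up jerk and has already died away. All the objects are standing, and the next hole is just ahead of the knob. I'll go on more gently.

Call:
servo_tool --deltas '[[[0.0003,0.02,0,-0.044,190],[0.0004,0.04,0,-0.088,190],[0.0005,0.05,0,-0.11,190],[0.0006,0.05,0,-0.11,190],[0.0006,0.05,0,-0.11,190],[0.0006,0.05,0,-0.11,190],[0.0005,0.04,0,-0.088,190],[0.0003,0.02,0,-0.044,190]]]'

```text
t: 9.02
ee_pos: [0.5025, 0.1179, 0.0697]
ee_rot: [-3.14, 0.0, 1.843]
ft_force: [-3.5, -3.0, 3.0]
width: 0.255
grip_force: 2.1
```

```bash
python3 -c "
from h import *; rep(); wsnap('w4')"
```

```text
t 9.02 r 0.0953 turn 0.626 yawturn 0.628 z 0.0697 Ftool [-1.9 -4.2 -2.9] [0.5025 0.1179 0.0697] 24.2
```

Call:
servo_tool --deltas '[[[0.0003,0.026,0,-0.057,190],[0.0003,0.026,0,-0.057,190],[0.0003,0.026,0,-0.057,190],[0.0003,0.026,0,-0.057,190],[0.0003,0.026,0,-0.057,190],[0.0003,0.026,0,-0.057,190],[0.0003,0.026,0,-0.057,190],[0.0003,0.026,0,-0.057,190]]]'

```text
t: 9.73
ee_pos: [0.507, 0.1193, 0.0696]
ee_rot: [-3.139, 0.0, 1.897]
ft_force: [-4.6, -4.8, 4.2]
width: 0.257
grip_force: 2.9
```

```bash
cat >> h.py <<'E'
def cap(name):
    a=cv2.imread(f"pics/{name}.png")[215:300,215:300]; h=cv2.cvtColor(a,cv2.COLOR_BGR2HSV)
    m=cv2.inRange(h,(15,90,60),(32,255,255)); n,_,st,c=cv2.connectedComponentsWithStats(m)
    for i in range(1,n):
        if st[i,4]>60: print("blob",st[i]+[215,215,0,0,0],np.round(c[i]+215,1))
E
python3 -c "
from h import *; rep(); wsnap('w5')
for n in ('w3','w4','w5'): print(n); cap(n)"
```

```text
t 9.73 r 0.0952 turn 0.675 yawturn 0.682 z 0.0696 Ftool [-3.1 -5.9 -4.2] [0.507  0.1193 0.0696] 24.4
w3
blob [219 215  21   7  80] [230.8 216.7]
blob [272 215  28  10 186] [285.1 218.2]
blob [238 219  36  20 103] [255.9 224.6]
blob [241 247  27  18 418] [254.2 256.2]
w4
blob [215 215  25   8 105] [228.8 216.9]
blob [272 215  28   9 174] [284.6 217.9]
blob [238 220  36  17  99] [255.3 224.9]
blob [242 247  27  18 409] [254.9 256.5]
w5
blob [215 215  25   8 107] [228.7 217. ]
blob [272 215  28  10 189] [284.7 218.2]
blob [238 220  36  19  99] [255.4 225.4]
blob [242 247  27  18 394] [254.7 256.8]
```

Call:
servo_tool --deltas '[[[0.0003,0.018,0,-0.04,190],[0.0003,0.018,0,-0.04,190],[0.0003,0.018,0,-0.04,190],[0.0003,0.018,0,-0.04,190],[0.0003,0.018,0,-0.04,190],[0.0003,0.018,0,-0.04,190],[0.0003,0.01,0,-0.022,190],[0,0,0,0,190]]]'

```text
t: 10.45
ee_pos: [0.5109, 0.1213, 0.0697]
ee_rot: [3.14, -0.001, 1.928]
ft_force: [0.3, -0.3, -0.1]
width: 0.253
grip_force: 0.2
```

```bash
python3 -c "
from h import *; rep(); wsnap('w6'); cap('w6')"
```

```text
t 10.45 r 0.0946 turn 0.722 yawturn 0.713 z 0.0697 Ftool [-0.4  0.2  0.1] [0.5109 0.1213 0.0697] 24.0
blob [215 215  25   9 132] [227.7 217.4]
blob [272 215  28  11 196] [284.5 218.4]
blob [238 221  36  19 101] [256.  226.3]
blob [242 248  27  17 384] [255.2 256.9]
```

Call:
servo_tool --deltas '[[[0.0003,0.012,0,-0.026,190],[0.0003,0.012,0,-0.026,190],[0.0003,0.012,0,-0.026,190],[0.0003,0.012,0,-0.026,190],[0.0003,0.012,0,-0.026,190],[0.0003,0.012,0,-0.026,190],[0,0,0,0,190],[0,0,0,0,190]]]'

```text
t: 11.17
ee_pos: [0.5122, 0.1215, 0.0697]
ee_rot: [3.141, -0.0, 1.946]
ft_force: [-0.3, 0.2, -1.7]
width: 0.254
grip_force: 0.0
```

```bash
python3 -c "
from h import *; rep(); wsnap('w7'); cap('w7')"
```

```text
t 11.17 r 0.0949 turn 0.735 yawturn 0.731 z 0.0697 Ftool [ 0.3 -0.2  1.7] [0.5122 0.1215 0.0697] 24.1
blob [215 215  27   9 143] [229.7 217.5]
blob [242 216  33  17  87] [258.3 220.6]
blob [274 215  26  10 170] [286.2 218.1]
blob [245 241  26  24 471] [257.8 252.5]
```

```bash
python3 -c "
from h import *
a=.735-.0-1.927
for z in (.0995,.095,.090): print(z,wproj('w7',[.4771+.095*np.cos(a),.2097+.095*np.sin(a),z]))
b=[cv2.imread('pics/%s.png'%n)[150:300,180:370] for n in ('w6','w7')]
cv2.imwrite('pics/c7.png',cv2.resize(np.hstack(b),None,fx=2.1,fy=2.1,interpolation=cv2.INTER_CUBIC)); rep()"
```

```text
0.0995 [257.00909184 258.70518462]
0.095 [257.02686787 254.69529113]
0.09 [257.04551306 250.48908782]
t 11.22 r 0.0949 turn 0.734 yawturn 0.731 z 0.0697 Ftool [0.7 0.  0.6] [0.5121 0.1215 0.0697] 24.2
```

View pics/c7.png

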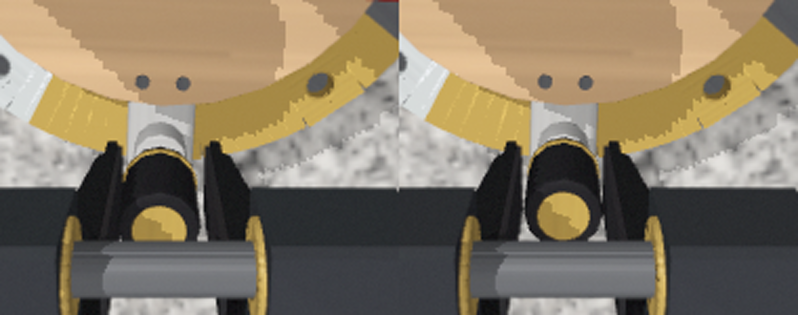

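The right half shows the knob dropped and the bush gap closed up, and the force fell to zero. Next I'll open the fingers and check that the pin is fully home.

Call:
servo_tool --deltas '[[[0,0,0,0,150],[0,0,0,0,120],[0,0,0,0,120],[0,0,0,0,120],[0,0,0,0,120],[0,0,0,0,120],[0,0,0,0,120],[0,0,0,0,120]]]'

```text
t: 11.88
ee_pos: [0.5121, 0.1215, 0.0697]
ee_rot: [-3.142, -0.0, 1.946]
ft_force: [0.4, 1.1, 0.0]
width: 0.53
grip_force: 0.0
```

```bash
python3 - <<'E'
from h import *
rep(); wsnap('w8'); cap('w8')
# cap circle by ellipse fit, and rim marks for the carousel's turn; heights from cap with known axis radius
from scipy.optimize import brentq
def capz(name,uv):
    p,d=wray(name,uv)
    for z in (.0995,.095,.09):
        q=p+d*(z-p[2])/d[2]; v=q[:2]-[.4771,.2097]; print(name,z,"r %.4f turn %.3f"%(np.hypot(*v),np.arctan2(v[1],v[0])+1.927))
capz('w8',(258,252.8)); capz('w6',(255.5,257.5)); capz('w1',(258,204))
E
```

```text
t 11.88 r 0.0949 turn 0.734 yawturn 0.731 z 0.0697 Ftool [ 0.9  0.7 -0. ] [0.5121 0.1215 0.0697] 50.4
blob [215 215  27   9 171] [230.3 218. ]
blob [241 216  34  17  95] [257.8 221.2]
blob [274 215  26  10 207] [285.3 218.6]
blob [245 241  26  24 477] [257.8 252.5]
w8 0.0995 r 0.0915 turn 0.740
w8 0.095 r 0.0938 turn 0.740
w8 0.09 r 0.0964 turn 0.740
w6 0.0995 r 0.0940 turn 0.713
w6 0.095 r 0.0964 turn 0.712
w6 0.09 r 0.0991 turn 0.712
w1 0.0995 r 0.0904 turn 0.014
w1 0.095 r 0.0919 turn 0.013
w1 0.09 r 0.0935 turn 0.013
```

Call:
servo_tool --deltas '[[[0,0,-0.2,0,120],[0,0,-0.4,0,120],[0,0,-0.5,0,120],[0,0,-0.5,0,120],[0,0,-0.5,0,120],[0,0,-0.5,0,120],[0,0,-0.4,0,120],[0,0,-0.2,0,120]]]'

```text
t: 12.6
ee_pos: [0.5133, 0.1216, 0.1525]
ee_rot: [3.138, 0.001, 1.946]
ft_force: [0.9, 0.3, 0.4]
width: 0.531
grip_force: 0.0
```

```bash
python3 - <<'E'
from h import *
rep(); wsnap('w9')
def gold(n,y0,y1):
    a=cv2.imread(f"pics/{n}.png")[y0:y1,235:285]; m=cv2.inRange(cv2.cvtColor(a,cv2.COLOR_BGR2HSV),(15,90,60),(32,255,255))
    k,_,st,c=cv2.connectedComponentsWithStats(m); 
    for i in range(1,k):
        if st[i,4]>25: print(n,st[i]+[235,y0,0,0,0],np.round(c[i]+[235,y0],1))
gold('w1',170,225); gold('w9',170,225); gold('w8',215,280)
a=[cv2.imread(f"pics/{n}.png")[120:240,170:350] for n in ('w1','w9')]
cv2.imwrite('pics/c9.png',cv2.resize(np.hstack(a),None,fx=2.2,fy=2.2,interpolation=cv2.INTER_CUBIC))
E
```

```text
t 12.60 r 0.0952 turn 0.746 yawturn 0.731 z 0.1525 Ftool [-0.1  0.9 -0.4] [0.5133 0.1216 0.1525] 50.4
w1 [275 170  10  23 177] [280.3 180.1]
w1 [246 183  23  12  37] [255.9 186.2]
w1 [249 196  18  17 238] [257.5 203.9]
w9 [235 170  50  26 773] [261.8 181. ]
w9 [248 198  17  17 230] [256.2 205.9]
w8 [235 215   7   9  60] [238.1 218.8]
w8 [241 216  34  17  95] [257.8 221.2]
w8 [274 215  11  10 101] [279.  219.1]
w8 [245 241  26  24 477] [257.8 252.5]
```

View pics/c9.png

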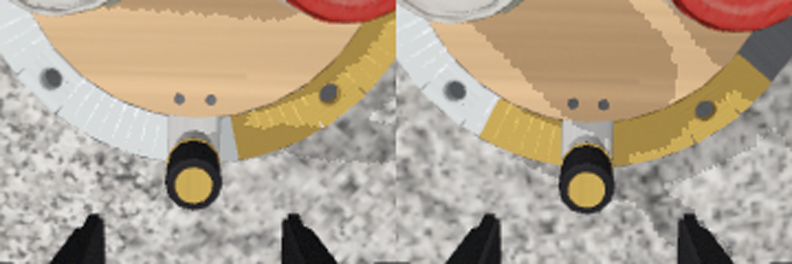

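```bash
python3 - <<'E'
from h import *
print(tri([wray('w8',(257.8,252.5)),wray('w9',(256.2,205.9))]))
def dots(n,y0,y1):
    g=cv2.imread(f"pics/{n}.png")[y0:y1,235:285].max(2); m=(g<125).astype('uint8'); k,_,st,c=cv2.connectedComponentsWithStats(m)
    return [np.round(c[i]+[235,y0],2) for i in range(1,k) if 8<st[i,4]<45]
W={'w1':(257.5,203.9),'w9':(256.2,205.9),'w8':(257.8,252.5)}
for n,y in (('w1',(158,171)),('w9',(160,173)),('w8',(180,196))):
    D=dots(n,*y); print(n,D)
    if len(D)!=2: continue
    p,d=wray(n,np.mean(D,0)); m=p+d*(.036-p[2])/d[2]; p,d=wray(n,W[n])
    print([(z,round(float(np.hypot(*((p+d*(z-p[2])/d[2])-m)[:2]))*1e3,2)) for z in (.09,.0995)])
E
```

```text
(array([0.5128476 , 0.12085795, 0.09091078]), [np.float64(8.41287724025886e-06), np.float64(8.412877240000652e-06)])
w1 [array([251. , 164.5]), array([265.36, 164.79])]
[(0.09, 23.19), (0.0995, 20.12)]
w9 [array([249.94, 166.78]), array([263.95, 167.16])]
[(0.09, 23.04), (0.0995, 19.9)]
w8 [array([249.15, 188.38]), array([268.5, 189. ])]
[(0.09, 23.09), (0.0995, 18.2)]
```

The cap triangulates to z = 0.091, and the dots-to-cap distance matches the start state to within 0.2 mm, so the pin is fully home. The knob is free and everything is standing.

```bash
python3 -c "
from workcell import manip; print(manip.finish_job())"
```

```text
the job is handed in; nothing more can be done
None
```

The carousel is at its next station: the pin is home in the first brass hole (about 0.73 rad), the knob is released, everything on the carousel is still standing, and the job was handed in after about 13 s.

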